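Check the steam generator's emergency stop

ROBOT

A 6-joint arm with a two-finger parallel gripper is mounted at the origin on the work surface. World frame = base frame: x ahead of the robot, y to its left, z up, the work surface at z = 0. Lengths are in m, angles in rad, forces in N, time in s.
With the tool pointing down it reaches from about 0.425 to 0.95 m from the base axis. Payload 3.5 kg.
Tool frame: the origin (TCP) lies on the centre line of the jaws, within the pads' length; the fingertips stand 14 mm ahead of it and the grasp point (between the pads) lies 5 mm behind it (tips_ahead is the distance from the TCP to the fingertips, in m); y points along the fingers, z is the direction in which the jaws open and shut, and the axes are right-handed (so a half turn about y gives the same grasp; the last joint's range is limited). The gripper opens to 85 mm and grips with 20 to 120 N. Pads are 22 mm wide; open, the fingers measure 114 mm over their backs; the gripper's body (76 mm by 85 mm) begins 54 mm behind the grasp point. The pads swing forward as they close: fully open they stand 13 mm farther back than shut.
Start: joints at [0.983, 0.286, 1.577, -0, 1.279, -0.15], TCP at [0.286, 0.611, 0.245] pointing down, gripper open.
Joint ranges: [-2.77, 2.77], [-0.9, 2.22], [0.21, 2.48], [-1.53, 4.67], [0.24, 2.81], [-2.84, 2.84]. Speed limits (rad/s): [2.79, 2.79, 3.14, 3.14, 3.14, 3.14].

INTERFACE

Orientations are given as a unit quaternion [x, y, z, w].
In Python, from plant import get_state, read_camera, sign_off, tips_ahead gives the robot as it stands.
- The arm moves only by the tool send_rows, never from a script. Its argument "plan" is a list of rows, each a list of 2 entries, a list of its own where there are three numbers: the shift along the tool's x, y, z in units of 12 cm (1.0 is 12 cm), then the turn, a rotation vector about the tool's x, y, z in units of 360 degrees (1.0 is 360 degrees). In form: [[[tx, ty, tz], [rx, ry, rz]], ...]. A call has 1 to 12 rows; each row shifts and turns the commanded pose from where the row before left it, along the tool's axes as they then stand; what a row does not reach is not made up. A row lasts 1/10 s, in which the tool goes at most 50 mm and 8.59 degrees, less where a joint would pass 70% of its speed; a pose out of reach is approached as far as the arm can. A call with a number of a shift or a turn outside -1 to 1 is refused whole. A call with a gripper value outside its range is refused whole. "gripper" is the closure, from 0 (fully open) to 1 (shut), set as the call begins (left out, the last holds). The fingers move at their own pace and stop on an object; "grip_force" is the grip in N (left out, the last holds). Time passes only in rows, so rows that do not move let the fingers close. It gives the time, the measured TCP pose, the force and the opening at its end, in the units of the state.
- get_state(): the state, without advancing time (a new reading comes with each control period).
- read_camera(name): name is "side" or "top"; returns a dict with "img" (420x560x3 uint8, blue, green, red), "fx", "fy", "cx", "cy" (pixels), "world_from_camera" (4x4, takes a point from camera to world coordinates). Camera axes: x right, y down, z forward; pixel columns grow to the right and rows downward; lengths in m; the calibration is good to about 2 mm. A picture is of the moment at which its call begins. There is no depth.
- sign_off(): hands the job in, once; it reports no verdict.
The state is a dict: "time": time; "qpos": joint angles; "dq": joint speeds; "joint_efforts": joint torques, N m; "eef_pos": TCP position; "tcp_rot": TCP orientation; "contact_force": force on the tool from outside, world axes, zero at the start; "wrist_torque": the same for the moment, N m; "opening": opening from 0.0 (shut) to 1.0 (fully open).
Only numpy, scipy, OpenCV 4.12 (cv2) and the standard library are available. Lean on these libraries where they do the work, as an engineer would, in place of code of your own. Each camera call takes 0.05 s, during which the arm holds its last target. There are 200 camera calls.

TASK

Before the still is fired up, check the emergency stop on the blue steam generator console: push the red mushroom button all the way in so that it latches, then twist its head clockwise to reset it, and let go so that it springs right back out. Leave the green start button unpressed, and the bottles and glassware around it standing where they are.

Things in the scene. Friction and masses are not known exactly. Their poses are not given: they have to be found in the camera images.
- console: Blue desk console of the steam generator, fixed to the bench, 300 mm wide (its y), 230 mm deep (its x), 134 mm high at the back. Origin: centre of its underside; -x is its front, z up. From its 50 mm high front edge a panel rises towards the back at 25 degrees to the horizontal; behind the panel is a flat ledge 50 mm deep at 134 mm height.
- stop_mount (a point): Fixed point where the axis of the red stop button meets the sloping panel, in the middle of a flat yellow disc (84 mm diameter); about 85 mm to the right of the panel's middle as seen from the front. z: outward along the button's axis, square to the panel, so leaning 25 degrees from vertical towards the console's front; x: up the slope; y: across the panel, parallel to the console's y. A black collar 39 mm in diameter stands 14 mm up from the panel round the axis.
- stop_top (a point): Centre of the crown of the red mushroom head; moves and turns with it. On the axis of stop_mount, 55 mm out from the panel when the button is out, 46.5 mm when latched in, 43 mm when pressed to the bottom. The head is round, 54 mm in diameter, gently domed; its cylindrical grip rim lies 9 to 22 mm below the crown, and its underside 25 mm below the crown. White arrows on it point clockwise.
- stop_plunger (a joint): How far the stop button is pressed in along its axis, m: 0 = out; past 0.0095 a sprung pawl inside snaps over and the button is latched, backing off to about 0.0085 when let go; 0.012 = bottom. A spring pushes it out with 5 N at 0 and 12 N at the bottom; the pawl adds about 3 N between about 0.0015 and 0.004.
- stop_head (a joint): How far the mushroom head is turned, rad, positive clockwise as seen looking onto the crown: 0 = rest, 1.05 = end stop. A weak return spring (0.05 to 0.1 N m) brings it back to 0 when let go. Turned beyond about 0.5 it frees the pawl, and the latched button springs out when nothing holds it in.
- start (a joint): How far the green start push button is pressed, m: 0 = out, 0.005 = fully in (4 N). It is a 26 mm round green button standing about 20 mm out of the panel, 180 mm to the left of the stop button as seen from the front.
- oil_bottle: Small amber glass bottle with black cap, 42 mm diameter, 95 mm tall, standing on the console's flat rear ledge; origin under its centre.
- wash_bottle: White plastic wash bottle with yellow cap and bent spout, 76 mm diameter, 178 mm tall, upright on the bench beside or behind the console; origin under its centre.
- flask: Clear conical glass flask with cork, 90 mm wide at the foot, 154 mm tall, upright on the bench beside or behind the console; origin under its centre.
- beaker: Clear glass beaker, 76 mm diameter, 100 mm tall, upright on the bench beside or behind the console; origin under its centre.

How it is judged:
By the outcome, as a careful person would: the job done as asked, in the order asked, and still so for the second after the job is handed in, with the robot touching nothing.
It also fails if it takes over 50 s, if anything falls off the work surface, if the arm or the gripper's body presses on something with over 40 N, if the wrist force passes 120 N, or if a joint passes its speed limit or range.

## Working session

There is one attempt and no reset: what is moved stays moved. The work goes in short steps, Python scripts to look and compute and a tool call to move; the robot and the scene stay as the last step left them, time stands still between calls to the robot, and variables do not carry over. Pictures are saved under pics/ and viewed, about 8 in all and at most 12, crops included, and the job is handed in when it is done.

Besides the shell and the picture viewer there is one more tool, called after "Emit:" as name([rows], argument=value, ...), one row to a line, values as JSON. send_rows: Moves the arm, as the interface text tells. Its arguments: {"type":"object","properties":{"plan":{"type":"array"},"gripper":{"type":"number"},"grip_force":{"type":"number"}},"required":["plan"]}

```bash
mkdir -p pics; ls; python3 - <<'E'
from plant import *
import cv2,numpy as np
print(get_state(),tips_ahead)
for n in("side","top"):
    c=read_camera(n);cv2.imwrite(f"pics/{n}0.png",c["img"]);print(n,c["fx"],c["fy"],c["cx"],c["cy"],c["world_from_camera"].tolist() if hasattr(c["world_from_camera"],'tolist') else c["world_from_camera"])
a=[cv2.imread(f"pics/{n}0.png") for n in("side","top")]
E
```

```text
pics
{'time': 0.0, 'qpos': array([ 9.83029546e-01,  2.87213756e-01,  1.57820265e+00,  2.48770525e-05,
        1.27861467e+00, -1.50010304e-01]), 'dq': array([-0.0001374 ,  0.0002854 ,  0.00014179, -0.00036881, -0.00240024,
       -0.0009053 ]), 'joint_efforts': array([ 2.69381817e-04, -4.05976653e+01, -2.92633384e+01, -1.60385916e-04,
        5.80324559e-03, -3.81636909e-06]), 'eef_pos': array([0.28575515, 0.61082635, 0.2439012 ]), 'tcp_rot': array([ 0.69103638, -0.15385854,  0.15322112, -0.68943423]), 'contact_force': array([-1.03950796,  0.42192198,  0.36111415]), 'wrist_torque': array([-0.0202024 ,  0.00881478,  0.04907212]), 'opening': 1.0027855126779082} 0.014
side 422.82810598639594 422.82810598639594 282.86981873425793 210.32768567410048 [[0.6972487789624512, -0.532844023082259, 0.47950118592229163, 0.19618114253499844], [-0.7168285093395926, -0.5173423404328427, 0.4674545870921004, -0.31060539978217244], [-0.0010141170290489947, -0.669652260401607, -0.7426741019489436, 0.7194554104346687], [0.0, 0.0, 0.0, 1.0]]
top 383.47042795084326 383.47042795084326 276.17139197841226 219.59536501995188 [[0.023585603673453595, -0.9924516689266565, 0.12034701551784731, 0.47318644559082024], [-0.9997209353610725, -0.023253832206756763, 0.004160611551435776, 0.06860167364443662], [-0.001330676572541948, -0.12041156145650722, -0.9927231664303322, 0.9680212660938122], [0.0, 0.0, 0.0, 1.0]]
```

View pics/side0.png

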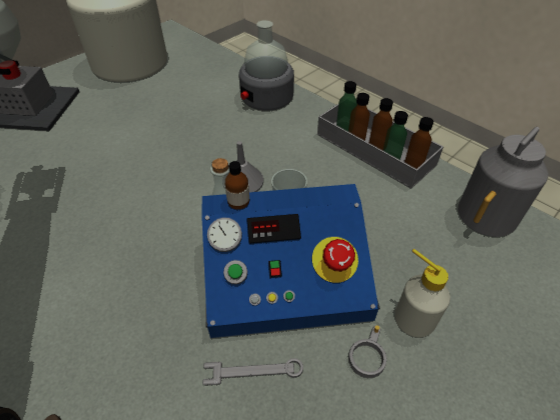

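View pics/top0.png

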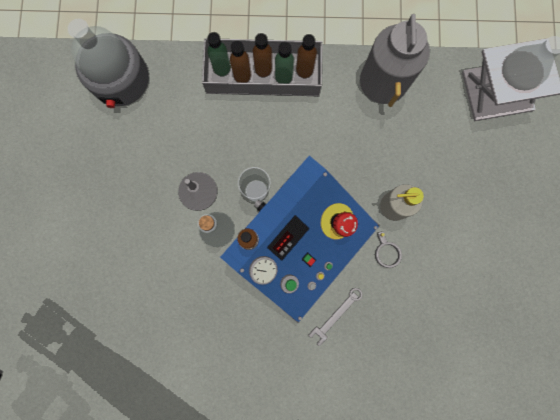

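```bash
python3 - <<'E'
import cv2,numpy as np
s=cv2.imread("pics/side0.png")[175:345,195:385];t=cv2.imread("pics/top0.png")[150:330,215:405]
f=lambda a:cv2.resize(a,None,fx=2.1*2,fy=2.1*2,interpolation=cv2.INTER_CUBIC)
# 4x crops of stop button, 2x of console
S=cv2.imread("pics/side0.png");T=cv2.imread("pics/top0.png")
def crop(a,x,y,w,h,k):return cv2.resize(a[y:y+h,x:x+w],(w*k,h*k),interpolation=cv2.INTER_CUBIC)
c=np.vstack([np.hstack([crop(S,190,175,200,165,2),crop(T,205,150,200,165,2)][:2]),np.hstack([crop(S,305,230,66,44,6),crop(T,312,200,66,44,6)])])
cv2.imwrite("pics/c1.png",c);print(c.shape)
for n,a in(("side",S),("top",T)):
    h=cv2.cvtColor(a,cv2.COLOR_BGR2HSV)
    red=cv2.inRange(h,(0,150,90),(8,255,255))|cv2.inRange(h,(172,150,90),(180,255,255))
    yel=cv2.inRange(h,(22,150,90),(35,255,255));grn=cv2.inRange(h,(55,120,60),(80,255,255))
    for k,m in(("red",red),("yel",yel),("grn",grn)):
        N,_,st,ce=cv2.connectedComponentsWithStats(m)
        print(n,k,[(st[i].tolist(),ce[i].round(1).tolist()) for i in range(1,N) if st[i][4]>40])
E
```

```text
Traceback (most recent call last):
ValueError: all the input array dimensions except for the concatenation axis must match exactly, but along dimension 1, the array at index 0 has size 800 and the array at index 1 has size 792
```

```bash
python3 - <<'E'
import cv2,numpy as np
S=cv2.imread("pics/side0.png");T=cv2.imread("pics/top0.png")
def crop(a,x,y,w,h,k):return cv2.resize(a[y:y+h,x:x+w],(w*k,h*k),interpolation=cv2.INTER_CUBIC)
c=np.vstack([np.hstack([crop(S,190,175,200,165,2),crop(T,205,150,200,180,2)[:330]]),np.hstack([crop(S,305,230,80,54,5),crop(T,312,196,80,54,5)])])
cv2.imwrite("pics/c1.png",c);print(c.shape)
for n,a in(("side",S),("top",T)):
    h=cv2.cvtColor(a,cv2.COLOR_BGR2HSV)
    red=cv2.inRange(h,(0,150,90),(8,255,255))|cv2.inRange(h,(172,150,90),(180,255,255))
    yel=cv2.inRange(h,(22,150,90),(35,255,255));grn=cv2.inRange(h,(55,120,60),(80,255,255))
    for k,m in(("red",red),("yel",yel),("grn",grn)):
        N,_,st,ce=cv2.connectedComponentsWithStats(m)
        print(n,k,[(st[i].tolist(),ce[i].round(1).tolist()) for i in range(1,N) if st[i][4]>40])
E
```

```text
(600, 800, 3)
side red [([324, 239, 31, 30, 588], [338.8, 254.0]), ([271, 268, 9, 7, 58], [275.1, 271.3])]
side yel [([312, 237, 46, 45, 775], [330.5, 263.9]), ([412, 249, 36, 40, 463], [433.7, 272.1]), ([269, 294, 7, 7, 41], [271.8, 297.0])]
side grn [([270, 261, 10, 7, 61], [274.1, 263.9]), ([228, 264, 14, 14, 156], [234.8, 270.6]), ([286, 292, 7, 7, 41], [289.0, 295.2])]
top red [([106, 100, 8, 6, 45], [109.6, 102.5]), ([334, 212, 24, 25, 343], [344.5, 223.6])]
top yel [([398, 188, 25, 17, 231], [412.6, 195.8]), ([321, 204, 30, 35, 441], [331.9, 219.0])]
top grn [([286, 280, 10, 11, 80], [290.6, 284.9])]
```

View pics/c1.png

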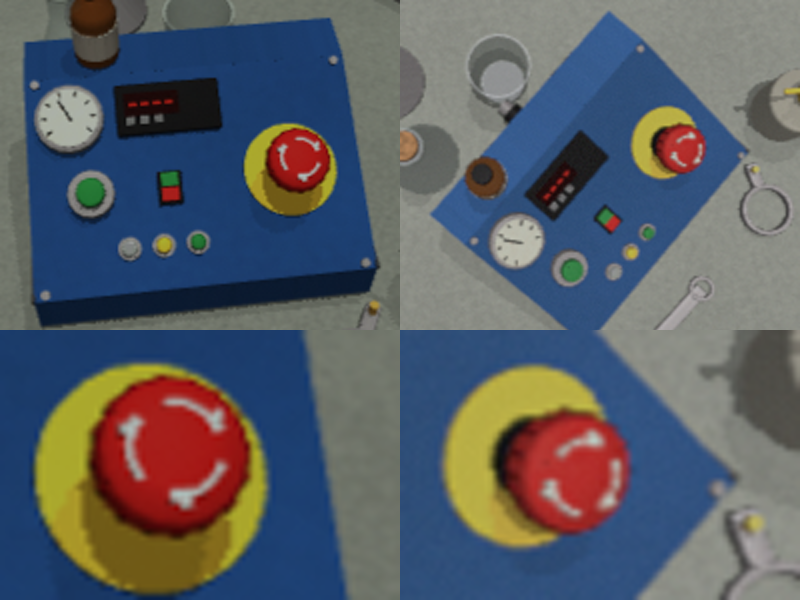

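```bash
cat > h.py <<'E'
import numpy as np
from scipy.spatial.transform import Rotation as R
K={"side":(422.828,282.87,210.328,np.array([[0.6972487789624512,-0.532844023082259,0.47950118592229163,0.19618114253499844],[-0.7168285093395926,-0.5173423404328427,0.4674545870921004,-0.31060539978217244],[-0.0010141170290489947,-0.669652260401607,-0.7426741019489436,0.7194554104346687]])),
"top":(383.4704,276.1714,219.5954,np.array([[0.023585603673453595,-0.9924516689266565,0.12034701551784731,0.47318644559082024],[-0.9997209353610725,-0.023253832206756763,0.004160611551435776,0.06860167364443662],[-0.001330676572541948,-0.12041156145650722,-0.9927231664303322,0.9680212660938122]]))}
def proj(n,p):
    f,cx,cy,T=K[n];c=T[:,:3].T@(p-T[:,3]);return np.array([cx+f*c[0]/c[2],cy+f*c[1]/c[2]])
E
python3 - <<'E'
from h import *
from scipy.optimize import least_squares
a=np.deg2rad(25);n=np.array([-np.sin(a),0,np.cos(a)]);u=np.array([np.cos(a),0,np.sin(a)])
FTL,FTR,BL,BR=[-.115,.15,.05],[-.115,-.15,.05],[.115,.15,.134],[.115,-.15,.134]
obs=[("side",[-.115,.15,0],(211,337.5)),("side",FTL,(208.5,326.5)),("side",FTR,(378,308)),("side",[-.115,-.15,0],(377,321)),("side",BL,(203,196.5)),("side",BR,(356.5,185)),
("top",BR,(309,156)),("top",BL,(221,256.5)),("top",FTR,(378.5,226.5)),("top",FTL,(300,321)),
("side",.0,(335.2,259.7)),("top",.0,(336.8,221.3)),("side",.055,(340.2,254)),("top",.055,(349,224.6))]
def pts(v):
    Rz=R.from_euler('z',v[2]).as_matrix()
    for nm,l,o in obs:
        if isinstance(l,float): l=np.array([-.115,0,.05])+u*v[3]+np.array([0,v[4],0])+n*l
        yield nm,Rz@np.array(l)+[v[0],v[1],0],o
f=lambda v:np.ravel([proj(nm,p)-o for nm,p,o in pts(v)])
r=least_squares(f,[.5,0,-.8,.1,-.085],loss='soft_l1');v=r.x
print(v,np.rad2deg(v[2]));print(f(v).reshape(-1,2).round(1).tolist())
Rz=R.from_euler('z',v[2]).as_matrix()
m=Rz@(np.array([-.115,v[4],.05])+u*v[3])+[v[0],v[1],0];N=Rz@n
print("mount",m,"axis",N,"up",Rz@u,"y",Rz[:,1])
E
```

```text
[ 0.535832    0.00900168  0.88366848  0.0938957  -0.08333789] 50.630474396502315
[[0.7, 2.6], [-0.5, 0.6], [1.7, 1.4], [-1.9, 1.8], [-0.1, -0.0], [-0.4, -0.9], [-0.3, -2.4], [-1.5, -0.9], [0.4, -2.2], [-1.7, 0.1], [-0.2, 0.6], [-0.2, -1.0], [0.2, 0.3], [-0.6, -0.1]]
mount [ 0.58129095 -0.06697722  0.08968204] axis [-0.26807497 -0.32671395  0.90630779] up [0.57488863 0.70064032 0.42261826] y [-0.77307106  0.63431942  0.        ]
```

```bash
cat >> h.py <<'E'
M=np.array([0.58129,-0.06698,0.08968]);N=np.array([-0.26807,-0.32671,0.90631]);N/=np.linalg.norm(N)
def go(pos,Rt=None):
    from plant import get_state
    s=get_state();Rc=R.from_quat(s["tcp_rot"]);p=s["eef_pos"]
    print("t",round(s["time"],2),"pos",p.round(4),"axis h",round((p-M)@N,4),"lat",np.linalg.norm(p-M-((p-M)@N)*N).round(4),"q",s["qpos"].round(3),"F",s["contact_force"].round(1),"F.N",round(s["contact_force"]@N,1),"tilt err deg",np.rad2deg(np.arccos(np.clip(-Rc.apply([0,1,0])@N,-1,1))).round(2),"op",round(s["opening"],3))
    if pos is not None: print("shift units",(Rc.inv().apply(np.array(pos)-p)/.12).round(4))
    if Rt is not None: print("turn units",((Rc.inv()*Rt).as_rotvec()/(2*np.pi)).round(4))
E
python3 - <<'E'
from h import *
from plant import get_state
s=get_state();Rc=R.from_quat(s["tcp_rot"]);print(Rc.as_matrix().round(3))
def ray(n,px,z):
    f,cx,cy,T=K[n];d=T[:,:3]@np.array([(px[0]-cx)/f,(px[1]-cy)/f,1]);t=(z-T[2,3])/d[2];return T[:,3]+t*d
print("wash",ray("side",(418,322),0),ray("side",(434,270),.17),ray("top",(413,196),.17))
print("oil",ray("top",(246,237),.22),"flask",ray("top",(206,223),.15))
# target: yaw tool with q1, then minimal tilt
dq=np.arctan2(M[1],M[0])-.983
Ry=R.from_euler('z',dq)*Rc
y=Ry.apply([0,1,0]);ax=np.cross(y,-N);ang=np.arccos(y@-N);Rt=R.from_rotvec(ax/np.linalg.norm(ax)*ang)*Ry
print("Rt",Rt.as_quat().round(5).tolist());print(Rt.as_matrix().round(3))
go([*(M+N*.19)],Rt); go([.286,.611,.40]);
P=M+N*.19;print(P, (Rc.inv().apply(P-[.286,.611,.40])/.12).round(3))
E
```

```text
[[ 0.906 -0.001  0.424]
 [-0.424 -0.002  0.906]
 [-0.    -1.    -0.002]]
wash [ 0.63543271 -0.23103691  0.        ] [ 0.62491099 -0.21992155  0.17      ] [ 0.62685828 -0.21564343  0.17      ]
oil [0.52823172 0.12987964 0.22      ] flask [0.56146395 0.22247721 0.15      ]
Rt [0.34404, -0.49192, 0.4672, -0.64913]
[[ 0.079  0.268  0.96 ]
 [-0.945  0.327 -0.013]
 [-0.317 -0.906  0.279]]
t 0.1 pos [0.2858 0.6109 0.244 ] axis h -0.0024 lat 0.7554 q [ 0.983  0.287  1.578 -0.     1.279 -0.15 ] F [ 0.6 -0.1 -0.7] F.N -0.8 tilt err deg 25.13 op 1.002
shift units [ 4.4595 -0.1398 -4.7208]
turn units [0.0701 0.1719 0.0217]
t 0.1 pos [0.2858 0.6109 0.244 ] axis h -0.0024 lat 0.7554 q [ 0.983  0.287  1.578 -0.     1.279 -0.15 ] F [ 0.6 -0.1 -0.7] F.N -0.8 tilt err deg 25.13 op 1.002
shift units [ 4.0000e-04 -1.2997e+00 -1.1000e-03]
[ 0.53035667 -0.12905494  0.26187901] [ 4.459  1.16  -4.72 ]
```

Emit:
send_rows([
  [[0, -0.325, 0], [0, 0, 0]],
  [[0, -0.325, 0], [0, 0, 0]],
  [[0, -0.325, 0], [0, 0, 0]],
  [[0, -0.325, 0], [0, 0, 0]],
], gripper=1, grip_force=30)

```text
time: 0.5
eef_pos: [0.2859, 0.6111, 0.4021]
tcp_rot: [0.691, -0.154, 0.153, -0.69]
contact_force: [0.1, 0.4, -0.8]
opening: 0.328
```

Emit:
send_rows([
  [[0.248, 0, -0.262], [0, 0, 0]],
  [[0.248, 0, -0.262], [0, 0, 0]],
  [[0.248, 0, -0.262], [0, 0, 0]],
  [[0.248, 0, -0.262], [0, 0, 0]],
  [[0.248, 0, -0.262], [0, 0, 0]],
  [[0.248, 0, -0.262], [0, 0, 0]],
  [[0.248, 0, -0.262], [0, 0, 0]],
  [[0.248, 0, -0.262], [0, 0, 0]],
  [[0.248, 0, -0.262], [0, 0, 0]],
])

```text
time: 1.4
eef_pos: [0.4087, 0.2398, 0.4008]
tcp_rot: [0.69, -0.154, 0.153, -0.69]
contact_force: [0.5, 0.3, 0.3]
opening: 0.001
```

Emit:
send_rows([
  [[0.248, 0, -0.262], [0, 0, 0]],
  [[0.248, 0, -0.262], [0, 0, 0]],
  [[0.248, 0, -0.262], [0, 0, 0]],
  [[0.248, 0, -0.262], [0, 0, 0]],
  [[0.248, 0, -0.262], [0, 0, 0]],
  [[0.248, 0, -0.262], [0, 0, 0]],
  [[0.248, 0, -0.262], [0, 0, 0]],
  [[0.248, 0, -0.262], [0, 0, 0]],
  [[0.248, 0, -0.262], [0, 0, 0]],
])

```text
time: 2.3
eef_pos: [0.5314, -0.1301, 0.4008]
tcp_rot: [-0.69, 0.154, -0.153, 0.69]
contact_force: [1.1, 0.1, 0.1]
opening: -0.002
```

```bash
python3 -c "
from h import *
Rt=R.from_quat([0.34404, -0.49192, 0.4672, -0.64913]);go(M+N*.19,Rt)"
```

```text
t 2.3 pos [ 0.5314 -0.1301  0.4008] axis h 0.3159 lat 0.0586 q [-0.426 -0.075  1.69   0.     1.527 -1.558] F [1.1 0.1 0.1] F.N -0.2 tilt err deg 25.0 op -0.002
shift units [-0.0108  1.1576  0.0037]
turn units [0.0698 0.1718 0.0215]
```

Emit:
send_rows([
  [[0, 0, 0], [0.0078, 0.0191, 0.0024]],
  [[0, 0, 0], [0.0078, 0.0191, 0.0024]],
  [[0, 0, 0], [0.0078, 0.0191, 0.0024]],
  [[0, 0, 0], [0.0078, 0.0191, 0.0024]],
  [[0, 0, 0], [0.0078, 0.0191, 0.0024]],
  [[0, 0, 0], [0.0078, 0.0191, 0.0024]],
  [[0, 0, 0], [0.0078, 0.0191, 0.0024]],
  [[0, 0, 0], [0.0078, 0.0191, 0.0024]],
  [[0, 0, 0], [0.0078, 0.0191, 0.0024]],
  [[0, 0, 0], [0, 0, 0]],
])

```text
time: 3.3
eef_pos: [0.5306, -0.1285, 0.4002]
tcp_rot: [-0.343, 0.493, -0.467, 0.649]
contact_force: [0.2, 0.5, -0.3]
opening: -0.0
```

```bash
python3 -c "
from h import *
Rt=R.from_quat([0.34404, -0.49192, 0.4672, -0.64913]);go(M+N*.11,Rt)"
```

```text
t 3.3 pos [ 0.5306 -0.1285  0.4002] axis h 0.3152 lat 0.059 q [-0.614 -0.156  1.804  0.44   1.47  -0.687] F [ 0.2  0.5 -0.3] F.N -0.5 tilt err deg 0.13 op -0.0
shift units [ 0.3738  1.7087 -0.3249]
turn units [-0.0002 -0.0003 -0.0003]
```

Emit:
send_rows([
  [[0.062, 0.285, -0.054], [0, 0, 0]],
  [[0.062, 0.285, -0.054], [0, 0, 0]],
  [[0.062, 0.285, -0.054], [0, 0, 0]],
  [[0.062, 0.285, -0.054], [0, 0, 0]],
  [[0.062, 0.285, -0.054], [0, 0, 0]],
  [[0.062, 0.285, -0.054], [0, 0, 0]],
  [[0, 0, 0], [0, 0, 0]],
])

```text
time: 4.0
eef_pos: [0.55, -0.1002, 0.1843]
tcp_rot: [-0.345, 0.496, -0.463, 0.649]
contact_force: [-0.4, -0.4, -0.5]
opening: 0.002
```

```bash
python3 -c "
from h import *
from plant import read_camera
import cv2
Rt=R.from_quat([0.34404, -0.49192, 0.4672, -0.64913]);go(M+N*.075,Rt)
S=read_camera('side')['img'];T=read_camera('top')['img']
crop=lambda a,x,y:cv2.resize(a[y:y+120,x:x+100],(400,480),interpolation=cv2.INTER_CUBIC)
cv2.imwrite('pics/c2.png',np.hstack([crop(S,290,190),crop(T,290,150)]))
tip=M+N*.096
print(proj('side',tip),proj('top',tip))
"
```

```text
t 4.0 pos [ 0.55   -0.1002  0.1843] axis h 0.105 lat 0.0034 q [-0.545  0.032  2.025  0.494  1.086 -0.816] F [-0.4 -0.4 -0.5] F.N -0.2 tilt err deg 0.65 op 0.002
shift units [0.0113 0.2497 0.0286]
turn units [ 0.0014 -0.0002 -0.0012]
[344.89790943 249.28934336] [358.141818   228.00062939]
```

View pics/c2.png

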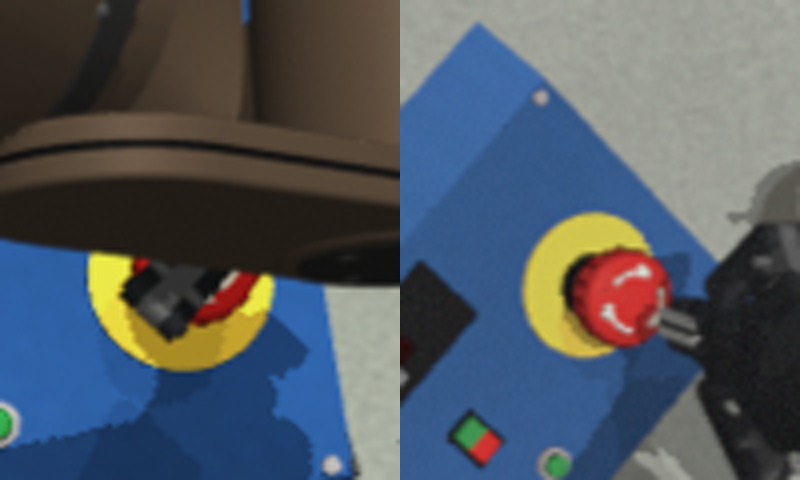

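Emit:
send_rows([
  [[0.0057, 0.1, 0.0143], [0.0007, -0.0001, -0.0006]],
  [[0.0057, 0.1, 0.0143], [0.0007, -0.0001, -0.0006]],
  [[0, 0.05, 0], [0, 0, 0]],
  [[0, 0, 0], [0, 0, 0]],
  [[0, 0, 0], [0, 0, 0]],
])

```text
time: 4.6
eef_pos: [0.5647, -0.0941, 0.1639]
tcp_rot: [-0.342, 0.488, -0.472, 0.65]
contact_force: [-0.5, -0.1, 0.1]
opening: -0.001
```

```bash
python3 -c "
from h import *
Rt=R.from_quat([0.34404, -0.49192, 0.4672, -0.64913]);go(M+N*.057,Rt)"
```

```text
t 4.6 pos [ 0.5647 -0.0941  0.1639] axis h 0.0805 lat 0.0052 q [-0.52   0.074  2.023  0.513  1.017 -0.821] F [-0.5 -0.1  0.1] F.N 0.2 tilt err deg 0.71 op -0.001
shift units [-0.0074  0.1957 -0.0452]
turn units [-0.0017  0.0002  0.0009]
```

Emit:
send_rows([
  [[0, 0, 0], [0, 0, 0]],
  [[0, 0, 0], [0, 0, 0]],
  [[0, 0, 0], [0, 0, 0]],
])

```text
time: 4.9
eef_pos: [0.5647, -0.0944, 0.1642]
tcp_rot: [-0.342, 0.488, -0.472, 0.65]
contact_force: [0.1, -0.9, 0.4]
opening: 0.0
```

```bash
python3 -c "
from h import *
Rt=R.from_quat([0.34404, -0.49192, 0.4672, -0.64913]);go(M+N*.071,Rt)"
```

```text
t 4.9 pos [ 0.5647 -0.0944  0.1642] axis h 0.0809 lat 0.0054 q [-0.521  0.073  2.023  0.513  1.017 -0.822] F [ 0.1 -0.9  0.4] F.N 0.6 tilt err deg 0.75 op 0.0
shift units [-0.0085  0.0818 -0.0449]
turn units [-0.0018  0.0002  0.001 ]
```

Emit:
send_rows([
  [[-0.004, 0.02, -0.022], [-0.0009, 0, 0.0005]],
  [[-0.004, 0.02, -0.022], [-0.0009, 0, 0.0005]],
  [[0, 0, 0], [0, 0, 0]],
  [[0, 0, 0], [0, 0, 0]],
  [[0, 0, 0], [0, 0, 0]],
  [[0, 0, 0], [0, 0, 0]],
])

```text
time: 5.5
eef_pos: [0.5609, -0.0917, 0.1584]
tcp_rot: [-0.344, 0.492, -0.467, 0.649]
contact_force: [0.1, 0.1, -0.8]
opening: -0.001
```

```bash
python3 -c "
from h import *
Rt=R.from_quat([0.34404, -0.49192, 0.4672, -0.64913]);go(M+N*.057,Rt)"
```

```text
t 5.5 pos [ 0.5609 -0.0917  0.1584] axis h 0.0758 lat 0.0001 q [-0.52   0.078  2.03   0.511  1.02  -0.824] F [ 0.1  0.1 -0.8] F.N -0.8 tilt err deg 0.01 op -0.001
shift units [0.0003 0.1567 0.0003]
turn units [ 0.      0.0002 -0.    ]
```

Emit:
send_rows([
  [[0, 0.02, 0], [0, 0, 0]],
  [[0, 0.02, 0], [0, 0, 0]],
  [[0, 0.02, 0], [0, 0, 0]],
  [[0, 0.02, 0], [0, 0, 0]],
  [[0, 0.02, 0], [0, 0, 0]],
  [[0, 0, 0], [0, 0, 0]],
])

```text
time: 6.1
eef_pos: [0.5641, -0.0881, 0.1484]
tcp_rot: [-0.345, 0.491, -0.467, 0.65]
contact_force: [-5.1, -1.8, 6.2]
opening: -0.001
```

```bash
python3 -c "
from h import *
Rt=R.from_quat([0.34404, -0.49192, 0.4672, -0.64913]);go(M+N*.057,Rt)"
```

```text
t 6.1 pos [ 0.5641 -0.0881  0.1484] axis h 0.0647 lat 0.0001 q [-0.511  0.096  2.031  0.517  0.999 -0.828] F [-5.1 -1.8  6.2] F.N 7.6 tilt err deg 0.05 op -0.001
shift units [-0.      0.0643 -0.0012]
turn units [ 0.0001  0.0003 -0.    ]
```

Emit:
send_rows([
  [[0, 0.02, 0], [0, 0, 0]],
  [[0, 0.02, 0], [0, 0, 0]],
  [[0, 0.02, 0], [0, 0, 0]],
  [[0, 0, 0], [0, 0, 0]],
])

```text
time: 6.5
eef_pos: [0.5662, -0.0859, 0.1421]
tcp_rot: [-0.345, 0.491, -0.467, 0.65]
contact_force: [-6.2, -1.8, 8.0]
opening: 0.0
```

```bash
python3 -c "
from h import *
Rt=R.from_quat([0.34404, -0.49192, 0.4672, -0.64913]);go(M+N*.057,Rt)"
```

```text
t 6.5 pos [ 0.5662 -0.0859  0.1421] axis h 0.0578 lat 0.0004 q [-0.505  0.108  2.031  0.521  0.986 -0.831] F [-6.2 -1.8  8. ] F.N 9.5 tilt err deg 0.02 op 0.0
shift units [-0.0007  0.0066 -0.0032]
turn units [0.0001 0.0004 0.    ]
```

Emit:
send_rows([
  [[0, 0.01, 0], [0, 0, 0]],
  [[0, 0.01, 0], [0, 0, 0]],
  [[0, 0, 0], [0, 0, 0]],
])

```text
time: 6.8
eef_pos: [0.5668, -0.0855, 0.1408]
tcp_rot: [-0.345, 0.491, -0.467, 0.65]
contact_force: [-8.5, -3.0, 11.6]
opening: -0.0
```

```bash
python3 -c "
from h import *
Rt=R.from_quat([0.34404, -0.49192, 0.4672, -0.64913]);go(M+N*.057,Rt)"
```

```text
t 6.8 pos [ 0.5668 -0.0855  0.1408] axis h 0.0563 lat 0.0006 q [-0.503  0.111  2.031  0.522  0.983 -0.832] F [-8.5 -3.  11.6] F.N 13.7 tilt err deg 0.04 op -0.0
shift units [-0.0011 -0.006  -0.005 ]
turn units [0.0001 0.0005 0.0001]
```

Emit:
send_rows([
  [[0, 0.01, 0], [0, 0, 0]],
  [[0, 0, 0], [0, 0, 0]],
])

```text
time: 7.0
eef_pos: [0.5671, -0.0855, 0.1408]
tcp_rot: [-0.346, 0.491, -0.466, 0.65]
contact_force: [-13.0, -4.8, 16.5]
opening: -0.001
```

```bash
python3 -c "
from h import *
Rt=R.from_quat([0.34404, -0.49192, 0.4672, -0.64913]);go(M+N*.057,Rt)"
```

```text
t 7.0 pos [ 0.5671 -0.0855  0.1408] axis h 0.0562 lat 0.0009 q [-0.503  0.111  2.03   0.521  0.983 -0.832] F [-13.   -4.8  16.5] F.N 20.0 tilt err deg 0.07 op -0.001
shift units [-0.0018 -0.0068 -0.0072]
turn units [0.0002 0.0007 0.0001]
```

Emit:
send_rows([
  [[0, -0.1, 0], [0, 0, 0]],
  [[0, -0.15, 0], [0, 0, 0]],
  [[0, -0.15, 0], [0, 0, 0]],
  [[0, 0, 0], [0, 0, 0]],
])

```text
time: 7.4
eef_pos: [0.5552, -0.101, 0.1835]
tcp_rot: [-0.344, 0.49, -0.469, 0.65]
contact_force: [0.3, 0.5, 0.1]
opening: 0.0
```

Emit:
send_rows([
  [[0, 0, 0], [0, 0, 0]],
  [[0, 0, 0], [0, 0, 0]],
  [[0, 0, 0], [0, 0, 0]],
  [[0, 0, 0], [0, 0, 0]],
  [[0, 0, 0], [0, 0, 0]],
  [[0, 0, 0], [0, 0, 0]],
  [[0, 0, 0], [0, 0, 0]],
  [[0, 0, 0], [0, 0, 0]],
], gripper=0)

```text
time: 8.2
eef_pos: [0.5541, -0.0999, 0.1811]
tcp_rot: [-0.344, 0.492, -0.467, 0.649]
contact_force: [0.5, 0.2, -0.2]
opening: 0.998
```

```bash
python3 -c "
from h import *
from plant import read_camera,tips_ahead
import cv2
print(tips_ahead)
Rt=R.from_quat([0.34404, -0.49192, 0.4672, -0.64913]);go(M+N*.060,Rt)
T=read_camera('top')['img']
cv2.imwrite('pics/c3.png',cv2.resize(T[150:290,270:410],(700,700)[:1]*2,interpolation=cv2.INTER_CUBIC)[:600])
for h in(.055,.0465):print(proj('top',M+N*h))
h=cv2.cvtColor(T,cv2.COLOR_BGR2HSV)
red=cv2.inRange(h,(0,150,90),(8,255,255))|cv2.inRange(h,(172,150,90),(180,255,255))
n,_,st,ce=cv2.connectedComponentsWithStats(red);print([(st[i].tolist(),ce[i].round(1).tolist()) for i in range(1,n) if st[i][4]>40])
"
```

```text
0.014
t 8.2 pos [ 0.5541 -0.0999  0.1811] axis h 0.1009 lat 0.0001 q [-0.54   0.039  2.024  0.498  1.067 -0.818] F [ 0.5  0.2 -0.2] F.N -0.4 tilt err deg 0.02 op 0.998
shift units [3.000e-04 3.409e-01 1.200e-03]
turn units [ 0.      0.0002 -0.    ]
[348.35434137 224.50968629]
[346.43669972 223.82571246]
[([106, 100, 9, 7, 54], [110.1, 102.8]), ([332, 212, 23, 24, 342], [342.4, 222.8])]
```

View pics/c3.png

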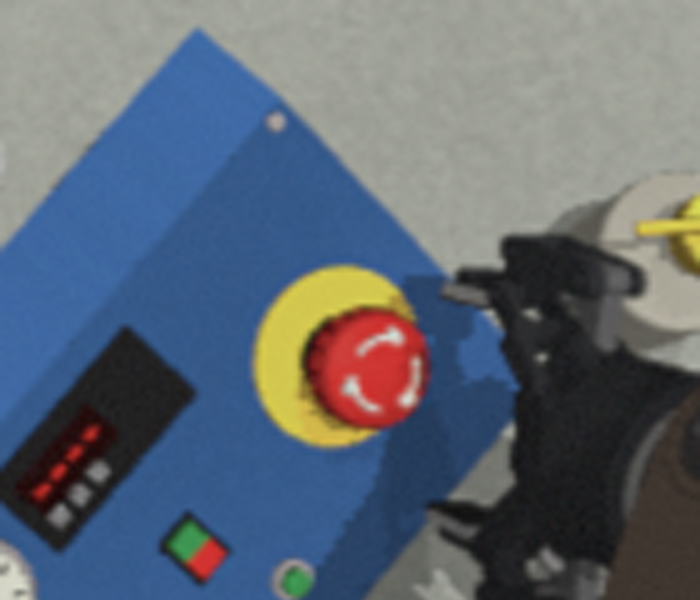

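Emit:
send_rows([
  [[0, 0, 0], [0, -0.021, 0]],
  [[0, 0, 0], [0, -0.021, 0]],
  [[0, 0, 0], [0, -0.021, 0]],
  [[0, 0.1, 0], [0, 0, 0]],
  [[0, 0.1, 0], [0, 0, 0]],
  [[0, 0.1, 0], [0, 0, 0]],
  [[0, 0.06, 0], [0, 0, 0]],
  [[0, 0, 0], [0, 0, 0]],
  [[0, 0, 0], [0, 0, 0]],
  [[0, 0, 0], [0, 0, 0]],
  [[0, 0, 0], [0, 0, 0]],
])

```text
time: 9.35
eef_pos: [0.566, -0.0861, 0.1426]
tcp_rot: [-0.429, 0.354, -0.39, 0.733]
contact_force: [0.4, 0.7, 0.1]
opening: 0.996
```

```bash
python3 -c "
from h import *
go(M+N*.03)"
```

```text
t 9.35 pos [ 0.566  -0.0861  0.1426] axis h 0.0583 lat 0.0003 q [-0.505  0.106  2.032  0.522  0.986 -1.226] F [0.4 0.7 0.1] F.N -0.2 tilt err deg 0.04 op 0.996
shift units [-0.0014  0.2356 -0.0025]
```

Emit:
send_rows([
  [[0, 0.06, 0], [0, 0, 0]],
  [[0, 0.06, 0], [0, 0, 0]],
  [[0, 0.06, 0], [0, 0, 0]],
  [[0, 0.055, 0], [0, 0, 0]],
  [[0, 0, 0], [0, 0, 0]],
  [[0, 0, 0], [0, 0, 0]],
  [[0, 0, 0], [0, 0, 0]],
  [[0, 0, 0], [0, 0, 0]],
])

```text
time: 10.15
eef_pos: [0.5734, -0.0767, 0.1168]
tcp_rot: [-0.429, 0.354, -0.39, 0.733]
contact_force: [0.2, -0.2, -0.2]
opening: 0.999
```

```bash
python3 -c "
from h import *
from plant import read_camera
import cv2
go(M+N*.03)
S=read_camera('side')['img'];T=read_camera('top')['img']
crop=lambda a,x,y:cv2.resize(a[y:y+120,x:x+100],(400,480),interpolation=cv2.INTER_CUBIC)
cv2.imwrite('pics/c4.png',np.hstack([crop(S,290,190),crop(T,310,160)]))
"
```

```text
t 10.15 pos [ 0.5734 -0.0767  0.1168] axis h 0.0298 lat 0.0001 q [-0.483  0.155  2.033  0.541  0.934 -1.237] F [ 0.2 -0.2 -0.2] F.N -0.2 tilt err deg 0.02 op 0.999
shift units [-0.0004 -0.0014 -0.001 ]
```

View pics/c4.png

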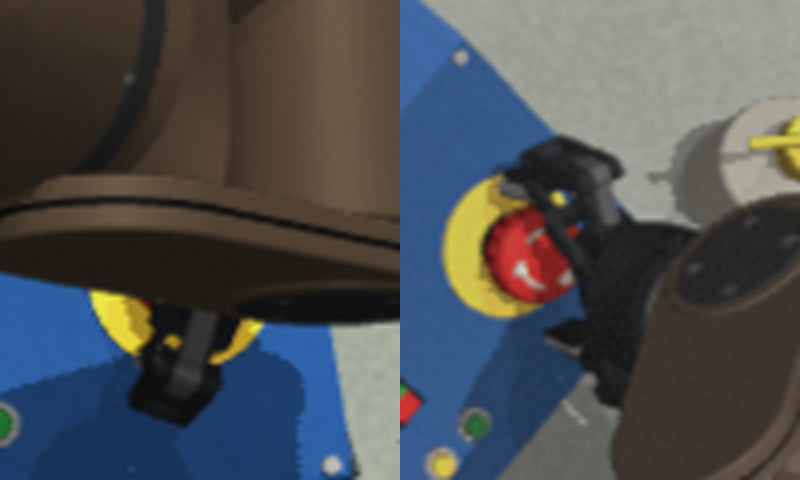

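Emit:
send_rows([
  [[0, 0, 0], [0, 0, 0]],
  [[0, 0, 0], [0, 0, 0]],
  [[0, 0, 0], [0, 0, 0]],
  [[0, 0, 0], [0, 0, 0]],
  [[0, 0, 0], [0, 0, 0]],
  [[0, 0, 0], [0, 0, 0]],
], gripper=1, grip_force=30)

```text
time: 10.85
eef_pos: [0.5741, -0.0766, 0.1175]
tcp_rot: [-0.429, 0.354, -0.391, 0.734]
contact_force: [2.8, 2.4, 5.7]
opening: 0.616
```

```bash
python3 -c "
from h import *
go(M+N*.03)"
```

```text
t 10.85 pos [ 0.5741 -0.0766  0.1175] axis h 0.0303 lat 0.0011 q [-0.482  0.154  2.032  0.542  0.934 -1.237] F [2.8 2.4 5.7] F.N 3.6 tilt err deg 0.12 op 0.616
shift units [-0.0006  0.0022 -0.009 ]
```

Emit:
send_rows([
  [[0, 0, 0], [0, 0.016, 0]],
  [[0, 0, 0], [0, 0.016, 0]],
  [[0, 0, 0], [0, 0.016, 0]],
  [[0, 0, 0], [0, 0.016, 0]],
  [[0, 0, 0], [0, 0.016, 0]],
  [[0, 0, 0], [0, 0.016, 0]],
  [[0, 0, 0], [0, 0.016, 0]],
  [[0, 0, 0], [0, 0.016, 0]],
  [[0, 0, 0], [0, 0, 0]],
  [[0, 0, 0], [0, 0, 0]],
])

```text
time: 11.85
eef_pos: [0.5736, -0.0767, 0.1179]
tcp_rot: [-0.243, 0.613, -0.527, 0.537]
contact_force: [-2.3, 0.3, 10.1]
opening: 0.617
```

```bash
python3 -c "
from h import *
from plant import get_state
go(M+N*.03);print(get_state()['wrist_torque']@N)"
```

```text
t 11.85 pos [ 0.5736 -0.0767  0.1179] axis h 0.0308 lat 0.0007 q [-0.483  0.153  2.032  0.54   0.937 -0.433] F [-2.3  0.3 10.1] F.N 9.7 tilt err deg 0.05 op 0.617
shift units [ 0.0049  0.0068 -0.0032]
0.13653481218002558
```

Emit:
send_rows([
  [[0, -0.02, 0], [0, 0, 0]],
  [[0, -0.02, 0], [0, 0, 0]],
  [[0, -0.015, 0], [0, 0, 0]],
  [[0, 0, 0], [0, 0, 0]],
  [[0, 0, 0], [0, 0, 0]],
])

```text
time: 12.35
eef_pos: [0.5719, -0.0787, 0.1234]
tcp_rot: [-0.242, 0.613, -0.527, 0.537]
contact_force: [-1.4, 1.3, 6.6]
opening: 0.615
```

```bash
python3 -c "
from h import *
from plant import get_state
go(M+N*.03);print(get_state()['wrist_torque']@N)"
```

```text
t 12.35 pos [ 0.5719 -0.0787  0.1234] axis h 0.0369 lat 0.0007 q [-0.488  0.142  2.033  0.537  0.948 -0.43 ] F [-1.4  1.3  6.6] F.N 6.0 tilt err deg 0.06 op 0.615
shift units [ 0.0048  0.0577 -0.0027]
0.11644958267220115
```

Emit:
send_rows([
  [[0, 0, 0], [0, 0, 0]],
  [[0, 0, 0], [0, 0, 0]],
  [[0, 0, 0], [0, 0, 0]],
  [[0, 0, 0], [0, 0, 0]],
  [[0, 0, 0], [0, 0, 0]],
  [[0, 0, 0], [0, 0, 0]],
  [[0, 0, 0], [0, 0, 0]],
], gripper=0)

```text
time: 13.05
eef_pos: [0.5714, -0.0787, 0.1223]
tcp_rot: [-0.243, 0.613, -0.527, 0.536]
contact_force: [0.3, 0.8, 0.4]
opening: 1.004
```

Emit:
send_rows([
  [[0, -0.1, 0], [0, 0, 0]],
  [[0, -0.15, 0], [0, 0, 0]],
  [[0, -0.2, 0], [0, 0, 0]],
  [[0, -0.3, 0], [0, 0, 0]],
  [[0, -0.3, 0], [0, 0, 0]],
  [[0, -0.3, 0], [0, 0, 0]],
  [[0, -0.2, 0], [0, 0, 0]],
  [[0, 0, 0], [0, 0, 0]],
  [[0, 0, 0], [0, 0, 0]],
])

```text
time: 13.95
eef_pos: [0.5215, -0.1398, 0.2915]
tcp_rot: [-0.242, 0.613, -0.528, 0.536]
contact_force: [-0.2, -0.7, -1.0]
opening: 1.0
```

```bash
python3 -c "
from h import *
from plant import read_camera
import cv2
go(None)
T=read_camera('top')['img'];S=read_camera('side')['img']
cv2.imwrite('pics/c5.png',np.hstack([cv2.resize(S[150:360,190:450],(400,323)),cv2.resize(T[150:360,190:450],(400,323))]))
h=cv2.cvtColor(T,cv2.COLOR_BGR2HSV)
red=cv2.inRange(h,(0,150,90),(8,255,255))|cv2.inRange(h,(172,150,90),(180,255,255))
n,_,st,ce=cv2.connectedComponentsWithStats(red);print([(st[i].tolist(),ce[i].round(1).tolist()) for i in range(1,n) if st[i][4]>40])
"
```

```text
t 13.95 pos [ 0.5215 -0.1398  0.2915] axis h 0.2227 lat 0.0001 q [-0.642 -0.11   1.957  0.453  1.301 -0.393] F [-0.2 -0.7 -1. ] F.N -0.6 tilt err deg 0.06 op 1.0
[([106, 100, 9, 7, 53], [110.1, 102.7]), ([334, 212, 24, 25, 350], [344.3, 223.6])]
```

View pics/c5.png

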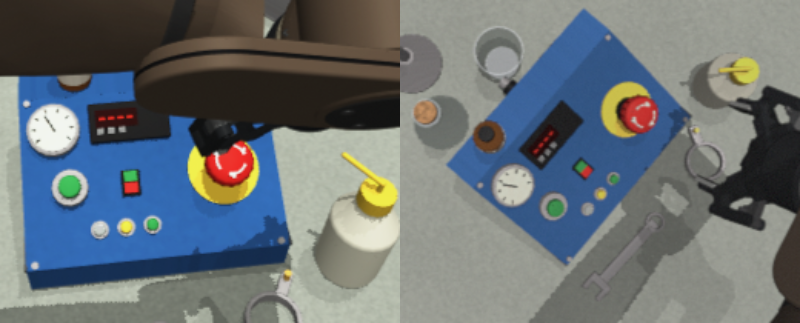

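```bash
python3 -c "
from plant import sign_off
print(sign_off())"
```

```text
the job is handed in; nothing more can be done
None
```

The emergency stop check is done and handed in at about 14 s of robot time. The button latched, reset and is fully out again.

- **Press:** I pushed the red head along its axis with closed fingers until it bottomed. The force rose to 20 N with no further travel. After I backed off, the top camera showed the head sitting where a latched button should be.
- **Twist:** I gripped the rim at 30 N and turned the head 0.8 rad clockwise. The spring then pushed on the gripper with about 10 N, which showed the pawl was free.
- **Release:** I backed off about 6 mm with the spring while still gripping, so the pawl could not catch again. I then opened the jaws and withdrew.

**Last checks:**
- **Button:** The head's image centre is back at (344.3, 223.6) pixels, against (344.5, 223.6) at the start, so it is out. The arrows look to be back at rest.
- **Surroundings:** The bottles and glassware look undisturbed in the final pictures. I never went near the green start button.
- **Robot:** It touches nothing; the force reading is only sensor noise.

No check failed or disagreed. On the approach to the press there was a 5 mm sideways overshoot in free air, which I corrected before touching the button.

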